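# Gauge a specimen block and hold it in the scanner's corner

## Robot

A 6-joint arm with a two-finger parallel gripper is mounted at the origin on the work surface. World frame = base frame: x ahead of the robot, y to its left, z up, the work surface at z = 0. Lengths are in m, angles in rad, forces in N, time in s.
With the tool pointing down it reaches from about 0.275 to 1 m from the base axis. Payload 8.4 kg.
Tool frame: the origin (TCP) lies on the centre line of the jaws, within the pads' length; the fingertips stand 17 mm ahead of it and the grasp point (between the pads) lies 2 mm behind it (bot.tcp_to_tips is the y of the fingertips in the tool frame, in m); y points along the fingers, z is the direction in which the jaws open and shut, and the axes are right-handed (so a half turn about y gives the same grasp; the last joint's range is limited). The gripper opens to 85 mm and grips with 20 to 120 N. Pads are 22 mm wide; open, the fingers measure 114 mm over their backs; the gripper's body (76 mm by 85 mm) begins 54 mm behind the grasp point. The pads swing forward as they close: fully open they stand 13 mm farther back than shut.
Start: joints at [1.142, 0.353, 1.633, -0, 1.155, -0.002], TCP at [0.259, 0.569, 0.248] pointing down, gripper open.
Joint ranges: [-2.63, 2.63], [-0.92, 2.1], [0.06, 2.66], [-1.3, 4.44], [0, 2.69], [-3.02, 3.02]. Speed limits (rad/s): [2.22, 2.22, 2.79, 3.14, 3.14, 3.14].

## Interface

Orientations are given as a unit quaternion [x, y, z, w].
In Python, from workcell import bot, hand, kinematics, get_obs, vision, hand_in gives the robot as it stands. The module is installed in compiled form; this text tells all that it offers. Calls block until the motion is done:
- bot.reach(position, orientation): joint-space move of the TCP to a pose.
- bot.servo_line(position, ori=None, velocity=0.15): straight line of the TCP; ori=None keeps the orientation; velocity is the mean speed in m/s.
- bot.goto_joints(angles): joint-space move.
- hand.move_gripper(opening, strength=None): finger opening in m; strength is the grip in N (None keeps the last); returns when the fingers have stopped.
- bot.dwell(seconds).
- kinematics.solve_ik(position, orientation): joint angles nearest the present ones, or None.
- get_obs(): the state.
- vision.read_camera(name): name is "scene" or "top" or "wrist"; returns a dict with "frame" (420x560x3 uint8, red, green, blue), "intrinsics" (3x3 intrinsics, pixels), "view" (4x4, takes a point from world to camera coordinates). Camera axes: x right, y down, z forward; pixel columns grow to the right and rows downward; lengths in m; the calibration is good to about 2 mm. A picture is of the moment at which its call begins. There is no depth.
A pose or a line that the arm cannot do raises bot.IKError and nothing moves.
- hand_in(): hands the job in, once; it reports no verdict.
The state is a dict: "time_s": time; "joint_pos": joint angles; "joint_vel": joint speeds; "joint_efforts": joint torques, N m; "position": TCP position; "orientation": TCP orientation; "wrist_force": force on the tool from outside, world axes, zero at the start; "ft_torque": the same for the moment, N m; "gripper_width": finger opening in m.
Only numpy, scipy, OpenCV 4.12 (cv2) and the standard library are available. Lean on these libraries where they do the work, as an engineer would, in place of code of your own. Each camera call takes 0.05 s, during which the arm holds its last target. There are 200 camera calls.

## Task

The blue-based specimen block stands on the thickness gauge: slide the gauge's jaw (red tab) shut until it squeezes the block firmly against the fixed anvil, so that the gauge logs the thickness. Then lift the block out, lay it flat on the scanner with its long side along the yellow stop and its short end against the blue stop, and press it snugly into the corner so that it bears on both stops at once. Finish while still holding it pressed there, upright and square, for the scan, and leave the other things on the bench undisturbed.

Things in the scene. Friction and masses are not known exactly. Their poses are not given: they have to be found in the camera images.
- block: The specimen block: cream resin with a 10 mm blue base, a rectangular block 50 (its x) x 36 (its y) x 40 mm high (z), a flat dark-red spot on its top, about 85 g. Origin: centre of its underside. It starts standing on the gauge's bed between anvil and jaw, touching neither, its x roughly along the gauge's x. The gauge logs it once jaw and anvil both press on it with 2 N or more for 0.3 s.
- gauge: Thickness gauge, fixed to the table: grey bed 84 (x) x 200 (y) x 20 mm high. Origin: centre of its underside; the jaw slides along its y. On the bed's +y end stands the anvil, on the other side of the block the jaw.
- anvil: The gauge's fixed steel anvil, 44 mm wide (gauge x), 18 mm thick (y), 14 mm high. Origin: bottom centre of its working face, which looks to the gauge's -y, at gauge x = 0, y = 80 mm, on the bed's top (z = 20 mm).
- jaw: The sliding jaw's steel face, 44 mm wide (gauge x), 14 mm high; origin: bottom centre of the working face, which looks to the gauge's +y, towards the block. One rigid piece with the red tab. It slides along the gauge's y only; closing moves it to +y, the gap to the anvil's face going from 64 to 88 mm at the start to 36 mm when shut on the block (travel 0 to 92 mm). It slides with about 1.5 N of friction and stays where it is left.
- jaw_tab (a point): Top centre of the red tab by which the jaw is pushed or pinched: an upright plate 30 (gauge x) x 12 mm (gauge y), 44 mm tall, top 66 mm above the table, its middle 55 mm behind the jaw's face (to gauge -y). Axes as the gauge's.
- scanner: Flat-bed block scanner, fixed to the table: white box 190 (x) x 170 (y) x 30 mm high with a dark window on its top. Origin: centre of its underside. Two stops on its top form the corner. Block, scanner top and stops are smooth (friction about 0.25 between them); bearing on a stop counts from 1.5 N.
- far_stop: Blue stop on the scanner, for the block's short end: bar 110 mm long (scanner y), 14 mm thick, 12 mm high. Origin: bottom centre of its working face, which looks to the scanner's -x; on the scanner's top at scanner x = 45 mm, y = 0.
- left_stop: Yellow stop on the scanner, for the block's long side: bar 90 mm long (scanner x), 14 mm thick, 12 mm high. Origin: bottom centre of its working face, which looks to the scanner's -y; on the scanner's top at scanner x = -2 mm, y = 45 mm.
- corner (a point): Inner corner where the two stops' working faces meet, on the scanner's top (30 mm above the table); axes as the scanner's. The seated block's centre lies 25 mm to -x and 18 mm to -y of it, either way round.
- spare_block: Bystander: like the block but with a green base, 50 x 36 x 40 mm. Origin: centre of underside.
- dishes: Bystander: stack of three culture dishes, 92 mm across, 45 mm high. Origin: centre of underside.
- slide_box: Bystander: blue slide box 85 x 100 x 30 mm. Origin: centre of underside.
- reagent: Bystander: amber bottle, 60 mm across, 130 mm tall. Origin: centre of underside.
- jar: Bystander: clear jar with red cap, 64 mm across, 75 mm tall. Origin: centre of underside.
- forceps: Bystander: steel forceps lying flat, about 127 x 17 x 8 mm. Origin: on the table under its middle.
There are look-alikes about, which are no part of the job. Leave any green or pink look-alike of the gauge alone.

How it is judged:
On the way, in this order (a step that is already met when the one before it is completed fails the run):
1. the jaw squeezes the block against the anvil, square and flat on the bed (contact force between block and jaw above 2 N and contact force between block and anvil above 2 N and angle between the y axis of block and the y axis of gauge, either way round below 0.08 rad and angle between block's own z axis and vertical below 0.08 rad), for 0.3 s.
2. the block is lifted clear of the gauge's jaws (z of block in the frame of gauge above 0.036 m and contact force between block and gauge below 0.01 N).
At the end, for the whole second after the job is handed in: Through the last second the fingers touch the block and press it on both stops (over 1.5 N on each), its centre within 3 mm of the seated place each way, underside within 3 mm of the scanner's top, long side within 0.06 rad of the yellow stop, upright within 0.06 rad, at rest (contact force between block and far_stop above 1.5 N and contact force between block and left_stop above 1.5 N and contact force between block and the fingers above 1 N and x of block in the frame of corner between -0.028 and -0.022 m and y of block in the frame of corner between -0.021 and -0.015 m and z of block in the frame of corner between -0.003 and 0.003 m and angle between the x axis of block and the x axis of scanner, either way round below 0.06 rad and angle between block's own z axis and vertical below 0.06 rad and linear speed of block below 0.01 m/s); the arm keeps its last pose, push and grip.
It fails at once if a bystander is pushed more than 25 mm (distance of any of spare_block, dishes, slide_box, reagent, jar, forceps from where it was at the start of the episode above 0.025 m).
It fails at once if a bystander is tipped over (angle between any of spare_block, dishes, slide_box, reagent, jar, forceps's own z axis and vertical above 0.5 rad).
It also fails if it takes over 69 s, if anything falls off the work surface, if the arm or the gripper's body presses on something with over 40 N, if the wrist force passes 120 N, or if a joint passes its speed limit or range.

## Working session

There is one attempt and no reset: what is moved stays moved. The work goes in short steps, each a Python script; the robot and the scene stay as the last script left them, time stands still between calls to the robot, and variables do not carry over. Pictures are saved under pics/ and viewed, about 8 in all and at most 12, crops included, and the job is handed in when it is done.

```bash
mkdir -p pics
cat > h.py <<'E'
import numpy as np, cv2
from workcell import bot, hand, kinematics, get_obs, vision, hand_in
def shot(cam,name):
    d=vision.read_camera(cam); cv2.imwrite(f'pics/{name}.png',d['frame'][:,:,::-1]); np.savez(f'pics/{name}.npz',K=d['intrinsics'],V=d['view']); return d
def crop(name,out,u0,v0,u1,v1,s):
    im=cv2.imread(f'pics/{name}.png')[v0:v1,u0:u1]; cv2.imwrite(f'pics/{out}.png',cv2.resize(im,None,fx=s,fy=s,interpolation=cv2.INTER_CUBIC))
def back(name,uv,z):
    d=np.load(f'pics/{name}.npz');K,V=d['K'],d['V'];R,t=V[:3,:3],V[:3,3]
    uv=np.atleast_2d(uv).astype(float);z=np.broadcast_to(z,len(uv));c=-R.T@t
    r=(R.T@np.linalg.inv(K)@np.c_[uv,np.ones(len(uv))].T).T
    return c+r*((z-c[2])/r[:,2])[:,None]
def proj(name,P):
    d=np.load(f'pics/{name}.npz');K,V=d['K'],d['V'];p=(V[:3,:3]@np.atleast_2d(P).T).T+V[:3,3];p=(K@p.T).T;return p[:,:2]/p[:,2:]
E
python3 - <<'E'
from h import *
shot('top','t0');shot('scene','s0')
a=cv2.imread('pics/t0.png');cv2.imwrite('pics/t0b.png',cv2.resize(a,None,fx=1.42,fy=1.42,interpolation=cv2.INTER_CUBIC))
o=get_obs();print(o['position'],o['orientation'],o['wrist_force'],o['time_s'],bot.tcp_to_tips)
for n in('t0','s0'):
    d=np.load(f'pics/{n}.npz');print(d['K'],d['V'],-d['V'][:3,:3].T@d['V'][:3,3])
E
```

```text
[0.25853868 0.56856848 0.24761395] [ 0.6914968  -0.14985775  0.14963975 -0.6906394 ] [-0.07385038  0.68394057 -0.43170738] 0.1 0.017
[[409.81381016   0.         275.50101363]
 [  0.         409.81381016 213.11018365]
 [  0.           0.           1.        ]] [[-0.04263741 -0.99908009 -0.00458629  0.05843651]
 [-0.97527662  0.04261696 -0.21683936  0.51911902]
 [ 0.21683534 -0.00477257 -0.97619653  1.4252148 ]
 [ 0.          0.          0.          1.        ]] [0.19973929 0.04306142 1.50412318]
[[434.68901823   0.         276.73422087]
 [  0.         434.68901823 209.20582463]
 [  0.           0.           1.        ]] [[-0.58495651  0.8110153   0.00894807  0.26682253]
 [ 0.54806343  0.40338312 -0.73274043 -0.24709585]
 [-0.5978732  -0.42371717 -0.68044941  1.68657263]
 [ 0.          0.          0.          1.        ]] [1.29986034 0.59790693 0.96418269]
```

View pics/t0b.png

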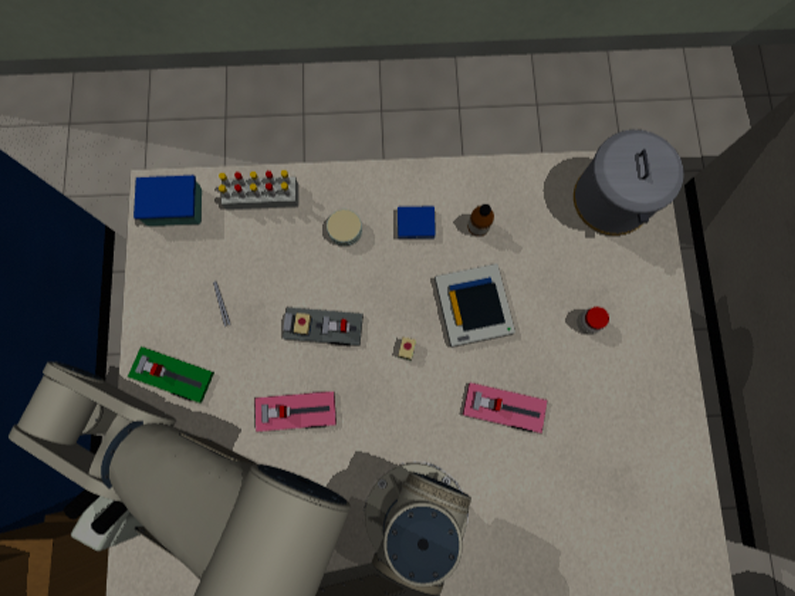

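View pics/s0.png

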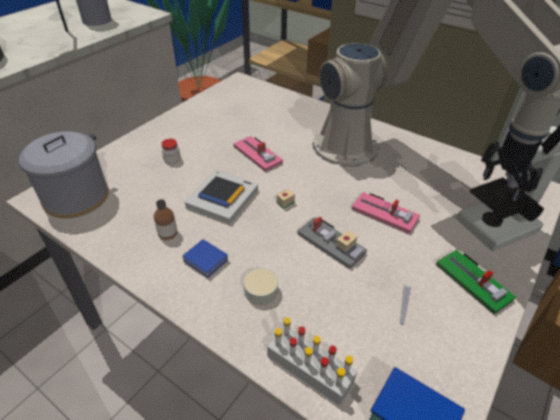

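Top view: the grey gauge is at about (322,326), with the block at (301,322) and the red tab at (342,326). The scanner is at (473,305), and the spare block stands on the table at (406,348). The pink and green gauges are look-alikes. I'll enlarge the grey gauge and the scanner.

Run:
```python
from h import *
crop('t0','c1',190,205,265,255,8)
crop('t0','c2',295,178,370,250,8)
a=cv2.imread('pics/c1.png');b=cv2.imread('pics/c2.png')
cv2.imwrite('pics/c12.png',np.vstack([a,b])) 
print(a.shape,b.shape)
```

```text
(400, 600, 3) (576, 600, 3)
```

View pics/c1.png

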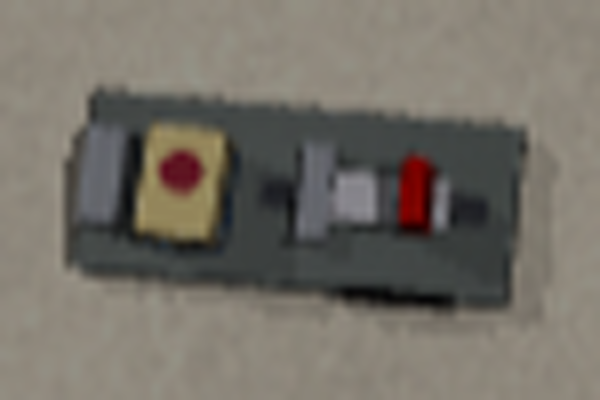

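View pics/c2.png

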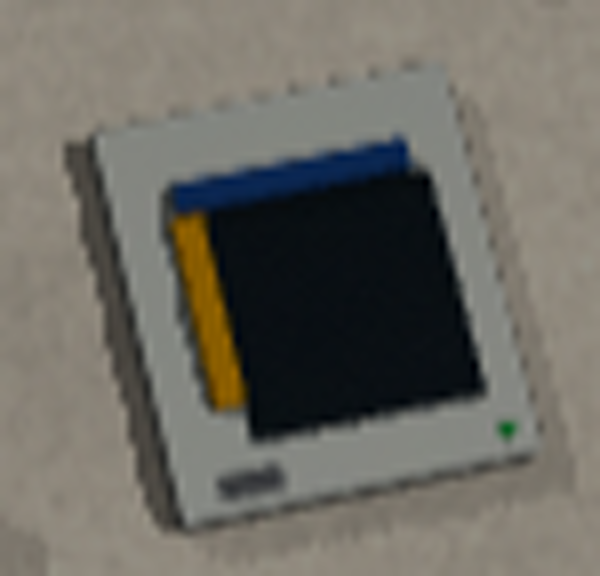

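The crops confirm it: the grey gauge has the cream block with its dark-red spot at (181,170) in the crop, and the red tab at (415,193). On the scanner, blue lies along the far side (upper) and yellow on the left.

Run:
```python
from h import *
def px(l,u,v): return np.array(l)/8-0.4375+[u,v]
def rect(P,ax,n):
    # average axis
    print(n,P[:,:2].round(4).tolist(),'c',P.mean(0).round(4))
    for i in range(4):
        d=P[(i+1)%4]-P[i];print('  L %.4f ang %.3f'%(np.hypot(*d[:2]),np.arctan2(d[1],d[0])))
rect(back('t0',px([(93,93),(525,128),(512,305),(70,268)],190,205),.02),0,'gauge')
rect(back('t0',px([(150,122),(230,130),(213,243),(135,232)],190,205),.06),0,'block')
print('spot',back('t0',px([(181,170)],190,205),.06))
print('tab',back('t0',px([(415,160),(415,190)],190,205),.066))
print('anvil/jaw face',back('t0',px([(125,178),(302,190)],190,205),.034))
rect(back('t0',px([(95,133),(440,65),(540,458),(185,528)],295,178),.03),0,'scan')
print('corner z.042',back('t0',px([(205,213)],295,178),.042))
```

```text
gauge [[0.5297, 0.3115], [0.5045, 0.112], [0.4223, 0.1206], [0.4482, 0.3223]] c [0.4762 0.2166 0.02  ]
  L 0.2011 ang -1.697
  L 0.0826 ang 3.038
  L 0.2034 ang 1.443
  L 0.0823 ang -0.132
block [[0.5064, 0.2787], [0.5011, 0.2427], [0.45, 0.251], [0.4565, 0.2857]] c [0.4785 0.2645 0.06  ]
  L 0.0363 ang -1.716
  L 0.0518 ang 2.982
  L 0.0354 ang 1.386
  L 0.0504 ang -0.140
spot [[0.48378803 0.26492623 0.06      ]]
tab [[0.48260387 0.15944617 0.066     ]
 [0.46898866 0.15978147 0.066     ]]
anvil/jaw face [[0.48629862 0.29450333 0.034     ]
 [0.47722027 0.21386054 0.034     ]]
scan [[0.5942, -0.0822], [0.62, -0.2451], [0.4326, -0.2753], [0.4076, -0.112]] c [ 0.5136 -0.1787  0.03  ]
  L 0.1649 ang -1.414
  L 0.1898 ang -2.982
  L 0.1652 ang 1.723
  L 0.1890 ang 0.158
corner z.042 [[ 0.55086884 -0.12939087  0.042     ]]
```

```bash
cat >> h.py <<'E'
from scipy.spatial.transform import Rotation as Rn
def ori(yaw):
    z=np.array([np.cos(yaw),np.sin(yaw),0]);y=np.array([0,0,-1.]);return Rn.from_matrix(np.c_[np.cross(y,z),y,z]).as_quat()
GC=np.array([.4762,.2166]);GY=-.127
def rot(a):return np.array([[np.cos(a),-np.sin(a)],[np.sin(a),np.cos(a)]])
def G(x,y,z):return np.r_[GC+rot(GY)@[x,y],z]
def best(p,yaw):
    c=[]
    for k in(0,np.pi):
        q=kinematics.solve_ik(p,ori(yaw+k))
        if q is not None:c.append((abs(q[5]),yaw+k,q))
    return min(c,key=lambda t:t[0])
def F():
    return np.mean([(bot.dwell(.02),get_obs()['wrist_force'])[1] for _ in range(3)],0)
E
python3 - <<'E'
from h import *
p=G(0,-.096,.15);a,y,q=best(p,GY);print(y,q)
print(best(G(0,.062,.054),GY)[1:], best(np.array([.52,-.15,.06]),.157)[1:])
hand.move_gripper(0.0,40)
bot.reach(p,ori(y));d=shot('wrist','w1')
o=get_obs();print(o['time_s'],o['position'],o['gripper_width'],F())
cv2.imwrite('pics/w1b.png',cv2.resize(d['frame'][:,:,::-1],None,fx=1.4,fy=1.4))
print(proj('w1',np.array([G(0,-.056,.066),G(0,.05,.06),G(0,.08,.034),G(0,-.1,.02)]))*1.4)
E
```

```text
-0.127 [ 2.52698731e-01  2.56728704e-01  2.02768412e+00 -4.44089210e-16
  8.57179827e-01  3.79698731e-01]
(-0.127, array([ 5.18790602e-01,  5.08710862e-01,  1.91384606e+00, -4.44089210e-16,
        7.19035729e-01,  6.45790602e-01])) (0.157, array([-2.83609335e-01,  4.79840088e-01,  1.94907004e+00, -4.44089210e-16,
        7.12682526e-01, -4.40609335e-01]))
2.7417 [0.4643069  0.12217737 0.1502151 ] -9.06991177320868e-06 [-0.23383923 -0.00191113  0.02320486]
[[393.35740437 237.37615126]
 [393.69022996   1.45901739]
 [393.57512513 -47.41966475]
 [392.99493071 295.18869812]]
```

View pics/w1b.png

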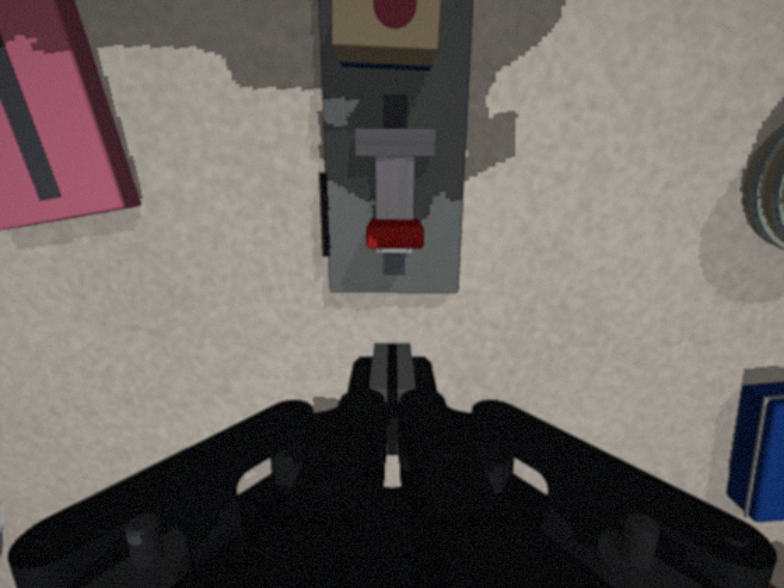

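The wrist view matches the prediction: tab at (395,236), predicted (393,237), and bed end at row 292, predicted 295. Next I push the jaw shut.

Run:
```python
from h import *
z=.060
e=rot(GY)@[0,1]
bot.servo_line(G(0,-.096,z),velocity=.15);f0=F()
bot.servo_line(G(0,-.050,z),velocity=.06);print('mid',(F()-f0)[:2]@e)
bot.servo_line(G(0,-.036,z),velocity=.05)
y=-.036
while y<-.012:
    y+=.001;bot.servo_line(G(0,y,z),velocity=.03)
    f=F()-f0;n=-f[:2]@e
    print('%.3f %.1f'%(y,n),end='; ')
    if n>10:break
bot.dwell(.6);print('hold',F()-f0,get_obs()['time_s'],get_obs()['position'])
d=shot('wrist','w2');cv2.imwrite('pics/w2b.png',cv2.resize(d['frame'][:,:,::-1],None,fx=1.4,fy=1.4))
```

```text
mid 0.09390467208265302
-0.035 -0.2; -0.034 1.1; -0.033 1.5; -0.032 1.2; -0.031 0.9; -0.030 0.5; -0.029 0.8; -0.028 1.1; -0.027 3.5; -0.026 10.8; hold [  1.51955765 -10.50467318   2.72788111] 8.6417 [0.47270486 0.18974006 0.06001353]
```

View pics/w2b.png

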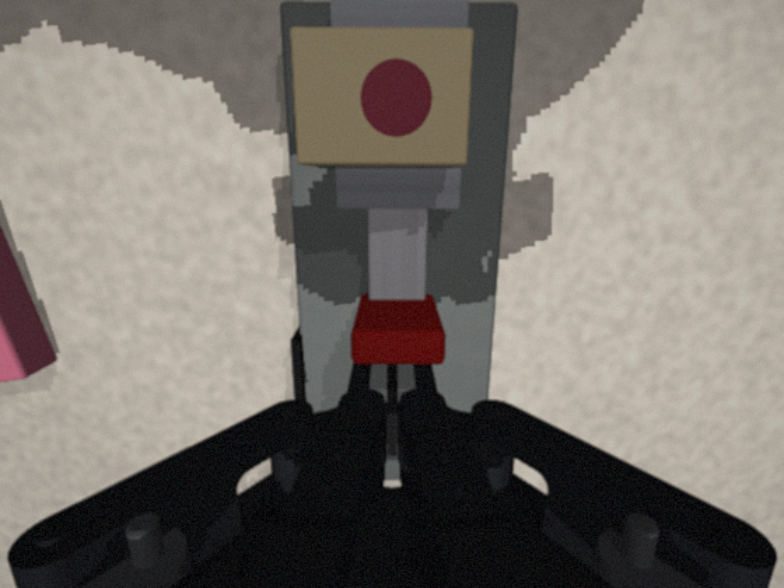

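The jaw squeezes the block at 10.8 N. The block face meets the jaw at row 164 and looks square, about 3 mm to gauge −x (top edges at columns 291 to 473). Next I back off and pick the block up along its x.

Run:
```python
from h import *
bot.servo_line(G(0,-.045,.06),velocity=.1)
bot.servo_line(G(0,-.045,.13),velocity=.2)
hand.move_gripper(.075,60)
P=lambda z:G(-.003,.062,z)
bot.servo_line(P(.13),velocity=.2);bot.servo_line(P(.052),velocity=.1)
f0=F();hand.move_gripper(.04,60);bot.dwell(.2)
print('grip',get_obs()['gripper_width'],F()-f0)
bot.servo_line(P(.13),velocity=.1)
print(get_obs()['gripper_width'],F(),get_obs()['time_s'])
d=shot('wrist','w3');shot('scene','s3')
a=cv2.resize(d['frame'][:,:,::-1],(400,300));s=cv2.imread('pics/s3.png')[150:300,250:450]
cv2.imwrite('pics/w3b.png',np.hstack([a,cv2.resize(s,(400,300))]))
```

```text
grip 0.04904807072855194 [-0.88267669 -0.77863677  5.66367842]
0.04875342094421552 [-0.33099413  0.07422778 -1.36551147] 13.4833
```

View pics/w3b.png

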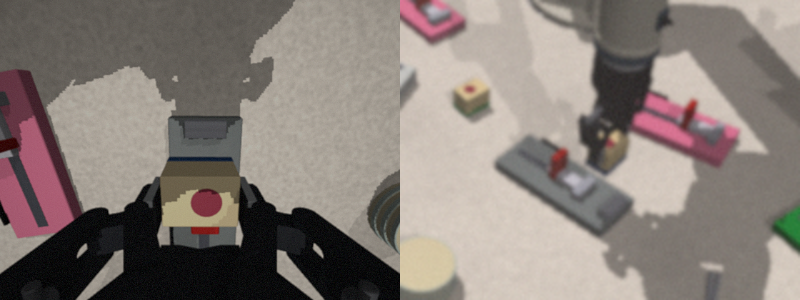

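Run:
```python
from h import *
o=get_obs();print(o['position'],o['orientation'],ori(GY))
q=[G(-.003+sx*.025,.062+dy,.130-.032+dz) for dy,dz in((.018,0),(.018,.01),(.018,.04),(-.018,.04)) for sx in(-1,1)]
p=proj('w3',np.array(q));print(p.round(0).tolist())
im=cv2.imread('pics/w3.png')
for a in p: cv2.drawMarker(im,tuple(int(round(v)) for v in a),(0,255,0),cv2.MARKER_CROSS,7,1)
cv2.imwrite('pics/w3c.png',cv2.resize(im[180:360,180:380],None,fx=3.5,fy=3.3,interpolation=cv2.INTER_CUBIC))
```

```text
[0.48066906 0.27823365 0.12924481] [-0.46773578  0.53080771 -0.53062851  0.46679739] [-0.46726361  0.53072094 -0.53072094  0.46726361]
[[238.0, 221.0], [327.0, 221.0], [235.0, 227.0], [330.0, 227.0], [225.0, 250.0], [342.0, 250.0], [229.0, 322.0], [337.0, 322.0]]
```

View pics/w3c.png

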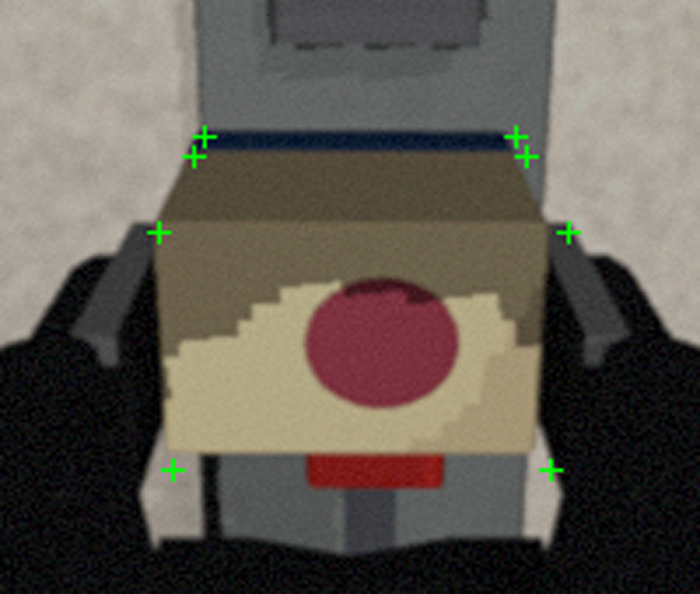

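Run:
```python
from h import *
d=np.load('pics/w3.npz')
m=np.array([(207,130),(507,130),(157,220),(546,220),(165,453),(538,453)],float)
im=m/[3.5,3.3]+[180,180]-.35
ob=np.array([(sx*.025,y,z) for y,z in((.018,0),(.018,.04),(-.018,.04)) for sx in(-1,1)])
ok,r,t=cv2.solvePnP(ob,im,d['K'],None)
R=cv2.Rodrigues(r)[0];V=d['V'];Rw=V[:3,:3].T@R;c=V[:3,:3].T@(t[:,0]-V[:3,3])
print(Rw.round(3),c,rot(GY).T@(c[:2]-GC),np.arctan2(Rw[1,0],Rw[0,0]))
print((cv2.projectPoints(ob,r,t,d['K'],None)[0][:,0]-im).round(1).tolist())
print('tilt axis in gauge frame',rot(GY).T@Rw[:2,2])
```

```text
[[ 0.993  0.12  -0.019]
 [-0.12   0.993  0.013]
 [ 0.02  -0.011  1.   ]] [0.48041366 0.27767485 0.0933169 ] [-0.00355594  0.06111667] -0.12053871665266963
[[-0.9, 0.4], [0.4, 0.4], [-0.9, -0.2], [0.6, 0.1], [1.1, -0.7], [-0.4, 0.2]]
tilt axis in gauge frame [-0.02053171  0.01091723]
```

The pose fit says the block is upright (tilt about 0.02 rad, within noise) and square in the grip. Now I carry it to the scanner and seat it by force.

```bash
cat >> h.py <<'E'
SC=np.array([.5136,-.1787]);SY=.157
def S(dx,dy,z):return np.r_[SC+rot(SY)@[.02+dx,.027+dy],z]  # dx,dy from seated place
def fs(f):return np.r_[rot(SY).T@f[:2],f[2]]
E
python3 - <<'E'
from h import *
bot.servo_line(G(-.003,.062,.16),velocity=.2)
bot.reach(S(-.014,-.014,.15),ori(SY))
bot.servo_line(S(-.014,-.014,.082),velocity=.15);bot.dwell(.3);f0=F()
shot('wrist','w4')
z=.072;bot.servo_line(S(-.014,-.014,z),velocity=.05)
while z>.056:
    z-=.001;bot.servo_line(S(-.014,-.014,z),velocity=.03);f=fs(F()-f0);print('%.3f'%z,f.round(1),end=';')
    if f[2]>4:break
print(get_obs()['time_s'],get_obs()['gripper_width'],get_obs()['position'])
np.save('st.npy',np.r_[z,f0])
d=shot('wrist','w5')
cv2.imwrite('pics/w5b.png',cv2.resize(d['frame'][:,:,::-1],None,fx=1.4,fy=1.4))
c=S(.025,.018,.042);print('corner px',proj('w5',[c])*1.4)
E
```

```text
0.071 [1.2 0.3 0.8];0.070 [0.1 0.1 0.4];0.069 [ 0.3 -0.5  0.6];0.068 [ 0.8 -0.1  0.6];0.067 [0.6 0.5 0.8];0.066 [0.5 0.  0.6];0.065 [0.7 0.6 1. ];0.064 [ 0.4 -0.8  0.6];0.063 [0.4 0.2 0.6];0.062 [-1.7  0.9 10.2];19.8667 0.04868267089465519 [ 0.51772927 -0.16500127  0.06273844]
corner px [[500.21625575 282.61103606]]
```

View pics/w5b.png

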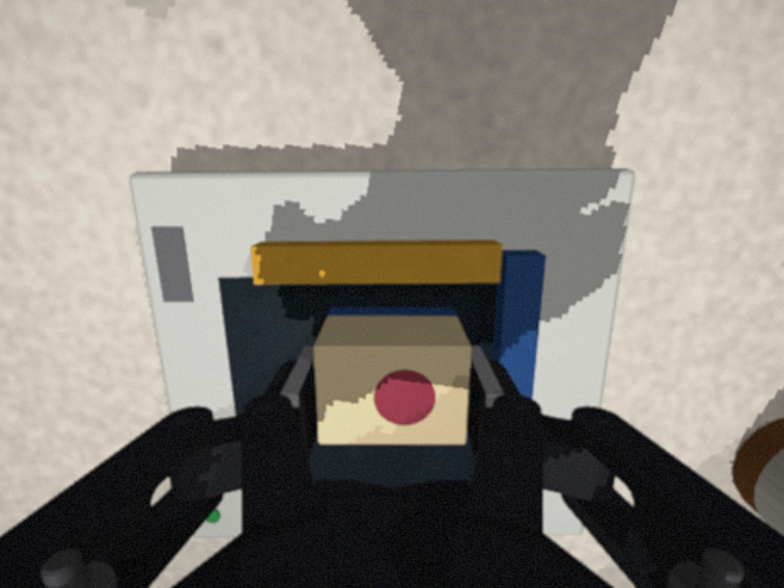

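The corner shows at (501,283), predicted (500,283). The block stands flat and parallel to the stops. I'll ease the down-force, then press it into x and then y.

Run:
```python
from h import *
s=np.load('st.npy');f0=s[1:];z=.0624
bot.servo_line(S(-.014,-.014,z),velocity=.02);print('z',fs(F()-f0))
dx=dy=-.003
bot.servo_line(S(dx,dy,z),velocity=.04);print('mv',fs(F()-f0).round(1))
def push(i,dx,dy,lim):
    for _ in range(24):
        d=[dx,dy];d[i]+=.0005;dx,dy=d
        bot.servo_line(S(dx,dy,z),velocity=.02);f=fs(F()-f0)
        print('%.4f %.4f'%(dx,dy),f.round(1),end=';')
        if -f[i]>lim:break
    print();return dx,dy
dx,dy=push(0,dx,dy,9);dx,dy=push(1,dx,dy,9)
f=fs(F()-f0)
if -f[0]<8:dx,dy=push(0,dx,dy,9)
bot.dwell(.5);print('final',dx,dy,fs(F()-f0),get_obs()['time_s'],get_obs()['gripper_width'],get_obs()['position'])
d=shot('wrist','w6')
cv2.imwrite('pics/w6b.png',cv2.resize(d['frame'][180:360,180:420,::-1],None,fx=3.3,fy=3.3,interpolation=cv2.INTER_CUBIC))
```

```text
z [-0.67352606  0.47305036  8.04303596]
mv [1.5 1.3 7.1]
-0.0025 -0.0030 [-0.2  0.8  8.9];-0.0020 -0.0030 [-0.7  0.4  9.1];-0.0015 -0.0030 [-1.4 -0.   9. ];-0.0010 -0.0030 [-2.   0.6  9.3];-0.0005 -0.0030 [-2.   0.2  8.8];0.0000 -0.0030 [-1.2  0.2  9.2];0.0005 -0.0030 [-1.6 -0.6  9.2];0.0010 -0.0030 [-1.6 -0.   9.1];0.0015 -0.0030 [-1.5 -0.   9.3];0.0020 -0.0030 [-1.5  0.4  9.4];0.0025 -0.0030 [-2.1 -0.3  9.4];0.0030 -0.0030 [-3.6 -0.7 11.6];0.0035 -0.0030 [-5.6 -1.1 13.1];0.0040 -0.0030 [-7.6 -0.7 14.9];0.0045 -0.0030 [-9.8 -2.1 17.6];
0.0045 -0.0025 [-9.8 -4.3 16.1];0.0045 -0.0020 [-9.8 -4.6 15.8];0.0045 -0.0015 [-10.1  -5.6  16.3];0.0045 -0.0010 [-10.7  -5.9  15.6];0.0045 -0.0005 [-10.5  -7.5  15.5];0.0045 0.0000 [-11.  -10.1  15.1];
final 0.0045000000000000005 0.0 [-10.58887684 -10.06121908  14.25986174] 27.7083 0.048846223586876916 [ 0.53217676 -0.14970918  0.06279612]
```

View pics/w6b.png

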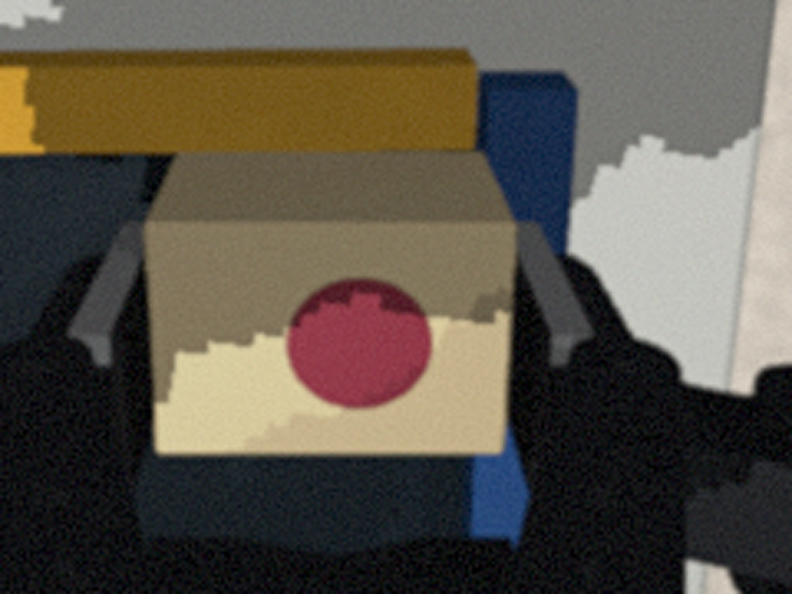

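The block's base sits flush against both bars at (487,153). Friction takes up part of the y force, so I'll add a little more y push, then compare the pose by fit.

Run:
```python
from h import *
f0=np.load('st.npy')[1:]
for dy in(.0005,.001):
    bot.servo_line(S(.0045,dy,.0624),velocity=.02);print(dy,fs(F()-f0).round(1))
bot.dwell(.8);print(fs(F()-f0).round(1),get_obs()['time_s'])
def pnp(m,n):
    d=np.load(f'pics/{n}.npz');ob=np.array([(sx*.025,y,.04) for y in(.018,-.018) for sx in(-1,1)])
    im=np.array(m,float)
    ok,r,t=cv2.solvePnP(ob,im,d['K'],None,flags=cv2.SOLVEPNP_IPPE)
    R=cv2.Rodrigues(r)[0];V=d['V'];Rw=V[:3,:3].T@R;c=V[:3,:3].T@(t[:,0]-V[:3,3])
    s=rot(SY).T@(c[:2]-SC);print(n,'rel seat mm',((s-[.02,.027])*1e3).round(1),'z',c[2].round(4),'yaw',round(np.arctan2(Rw[1,0],Rw[0,0])-SY,3),'tilt(sx,sy)',(rot(SY).T@Rw[:2,2]).round(3))
pnp(np.array([(147,220),(514,220),(157,455),(505,455)])/3.3+180-.35,'w6')
b=np.array([(314,345),(471,345),(319,444),(467,444)])/1.4-.15;pnp(b,'w5')
d=shot('wrist','w7')
a=cv2.imread('pics/w6.png').astype(float);b=cv2.imread('pics/w7.png').astype(float)
# corner top of block by top face z .07 : back-projected centre relative to the corner seen in the same image
for n,m in(('w6',np.array([(147,220),(514,220),(157,455),(505,455)])/3.3+180-.35),):
    top=back(n,m,.07).mean(0);cor=back(n,np.array([[477,153]])/3.3+180-.35,.042)[0]
    print('block centre rel corner mm',(rot(SY).T@(top-cor)[:2]*1e3).round(1))
```

```text
0.0005 [-11.6 -12.8  14.2]
0.001 [-11.5 -15.4  14.1]
[-11.7 -14.9  14.2] 29.2083
w6 rel seat mm [2.1 0.1] z 0.1063 yaw 0.002 tilt(sx,sy) [ 0.003 -0.275]
w5 rel seat mm [-14.7 -13.3] z 0.1069 yaw 0.001 tilt(sx,sy) [ 0.015 -0.273]
block centre rel corner mm [-23.1 -17.4]
```

Run:
```python
from h import *
m=np.array([(331,307),(457,307),(314,345),(471,345),(319,444),(467,444)])/1.4-.15
d=np.load('pics/w5.npz');ob=np.array([(sx*.025,y,z) for y,z in((.018,0),(.018,.04),(-.018,.04)) for sx in(-1,1)])
ok,r,t=cv2.solvePnP(ob,m,d['K'],None);V=d['V'];Rw=V[:3,:3].T@cv2.Rodrigues(r)[0];c=V[:3,:3].T@(t[:,0]-V[:3,3])
print('w5 tilt',Rw[:2,2],'z',c[2])
g=lambda n:cv2.cvtColor(cv2.imread(f'pics/{n}.png'),cv2.COLOR_BGR2GRAY).astype(np.float32)[240:322,222:340]
# spot centroid in hand view: shift of block in the grip
for n in('w3','w5','w6','w7'):
    i=cv2.imread(f'pics/{n}.png').astype(int);k=(i[...,2]>1.8*i[...,1])&(i[...,2]>60);k[:240]=0;k[322:]=0;v,u=np.nonzero(k);print(n,u.mean(),v.mean(),len(u))
o=get_obs();print('tool y',Rn.from_quat(o['orientation']).as_matrix()[:,1],'yaw',np.arctan2(*Rn.from_quat(o['orientation']).as_matrix()[[1,0],2])-SY)
```

```text
w5 tilt [-0.01653103  0.00435646] z 0.027636529446592388
w3 100.92426801801801 281.44214527027026 7104
w5 288.58509803921567 283.43686274509804 1275
w6 288.6713615023474 283.5414710485133 1278
w7 288.469068128426 283.56225528582615 1277
tool y [-0.00221391 -0.00343879 -0.99999164] yaw 0.002364481280171443
```

```bash
python3 -c "
from h import *
print(fs(F()-np.load('st.npy')[1:]),get_obs()['time_s']);hand_in()"
```

```text
[-11.52194205 -14.77299438  13.49790515] 29.3083
the job is handed in; nothing more can be done
```

The job is handed in at 29.3 s, with the block still held pressed into the scanner corner. No verdict is reported, so what follows is from my own checks.

**What I did**
- **Gauge:** I pushed the jaw shut on the block until the wrist read 10.8 N, held it for over 0.6 s, then backed off.
- **Lift:** I gripped the block along its x at 60 N and lifted it clear of the gauge.
- **Scanner:** I set it down and pressed it first against the blue stop, then the yellow one.

**Last checks**
- **Forces:** The wrist read 11.5 N towards the blue stop, 14.8 N towards the yellow and 13.5 N down. Part of each is friction, which I put at about 5 N on the yellow side, so both stops should be well over 1.5 N. The stop forces were not measured directly.
- **Position:** The block's centre measured (-23.1, -17.4) mm from the corner; seated is (-25, -18). That was just before the final 1 mm of extra push towards the yellow stop.
- **Square and upright:** Tool yaw was within 0.003 rad of the stops. Block tilt was about 0.017 rad at set-down, and the block did not shift in the grip after that.

**Disagreements**
- A pose fit using only the four top corners gave a 0.27 rad tilt and a height about 75 mm too high. I discarded it: it gave the same tilt in the set-down picture, where a six-point fit showed the block upright.
- The downward force rose from about 9 to 17 N during the x push and then settled near 14 N. I did not trace the cause.

The other things on the bench were not touched in any planned motion, but I took no final picture of the whole bench to confirm it.

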